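Clear the cutting board onto the sloped tool rest and bottle caddy

ROBOT

A 6-joint arm with a two-finger parallel gripper is mounted at the origin on the work surface. World frame = base frame: x ahead of the robot, y to its left, z up, the work surface at z = 0. Lengths are in mm, angles in rad, forces in N, time in s.
With the tool pointing down it reaches from about 325 to 875 mm from the base axis. Payload 4.4 kg.
Tool frame: the origin (TCP) lies on the centre line of the jaws, within the pads' length; the fingertips stand ahead of it and the grasp point (between the pads) lies 6 mm ahead of it (ctrl.tcp_to_tips is the z of the fingertips in the tool frame, in mm); z points along the fingers, y is the direction in which the jaws open and shut (so a half turn about z gives the same grasp; the last joint's range is limited). The gripper opens to 85 mm and grips with 20 to 120 N. Pads are 22 mm wide; open, the fingers measure 114 mm over their backs; the gripper's body (76 mm by 85 mm) begins 54 mm behind the grasp point. The pads swing forward as they close: fully open they stand 13 mm farther back than shut.
Start: joints at [1.188, 0.207, 1.542, -0, 1.393, -0.15], TCP at [132.104, 559.621, 256.282] pointing down, gripper open.
Joint ranges: [-2.73, 2.73], [-0.86, 2.22], [0.23, 2.46], [-1.11, 4.25], [0.08, 2.63], [-2.82, 2.82]. Speed limits (rad/s): [2.79, 2.79, 3.14, 3.14, 3.14, 3.14].

INTERFACE

Orientations are given as a 3x3 rotation matrix whose columns are the frame's x, y, z axes.
In Python, from plant import ctrl, sensors, optics gives the robot as it stands. Calls block until the motion is done:
- ctrl.move_ptp(position, orientation): joint-space move of the TCP to a pose.
- ctrl.move_l(position, rot=None, vel=150, threshold=None): straight line of the TCP; rot=None keeps the orientation; vel is the mean speed in mm/s. With threshold (N) it stops when the force on the tool has changed by that much, and returns True; else False.
- ctrl.set_joints(angles): joint-space move.
- ctrl.gripper_to(opening, force=None): finger opening in mm; force is the grip in N (None keeps the last); returns when the fingers have stopped.
- ctrl.hold(seconds).
- ctrl.solve_ik(position, orientation): joint angles nearest the present ones, or None.
- sensors.read_state(): the state.
- optics.grab_frame(name): name is "scene" or "top"; returns (picture, depth): 400x640x3 uint8, red, green, blue; 400x640 float32, mm along the optical axis (not along the pixel's ray), 0 where there is no reading.
- optics.camera_params(name): a dict with "mtx" (3x3 intrinsics, pixels), "k1" (the pictures are not rectified: a ray, as slopes to the right and down, at radius r is drawn at 1 + k1 r^2 times it, then the intrinsics apply), "R" (3x3) and "t" (3): a world point X has camera coordinates R X + t. Camera axes: x right, y down, z forward; pixel columns grow to the right and rows downward; lengths in mm; the calibration is good to about 2 mm. A picture is of the moment at which its call begins. camera_params takes no time and is no camera call.
A pose or a line that the arm cannot do raises ctrl.MotionError and nothing moves.
- ctrl.finish_job(): hands the job in, once; it reports no verdict.
The state is a dict: "t": time; "q": joint angles; "qvel": joint speeds; "tau": joint torques, N m; "eef_pos": TCP position; "eef_rot": TCP orientation; "force": force on the tool from outside, world axes, zero at the start; "wrist_torque": the same for the moment, N m; "grip_width": finger opening in mm.
Only numpy, scipy, OpenCV 4.12 (cv2) and the standard library are available. Lean on these libraries where they do the work, as an engineer would, in place of code of your own. Each camera call takes 0.05 s, during which the arm holds its last target. There are 200 camera calls.

TASK

Clear up around the cutting board: stand the empty orange-capped squeeze bottle upright in the caddy pocket with the orange pad, and lay the black brush and the red-handled scraper on the raised sloped tool rest, each centred in the lane above the mat of its own colour, lying flat side down along the lane across both rails with the handle end on the high rail and the head on the low rail. Set the tools down, do not drop them; do not tip the bottle over, and leave the tongs, the yellow-capped bottle and the tortilla press where they are.

Things in the scene. Friction and masses are not known exactly. Their poses are not given: they have to be found in the camera images.
- rest: Fixed steel tool rest. Origin: underside centre, on the table. Base plate 160 (x) x 224 (y) x 6 mm carries two rails, 10 mm wide, along y. Their tops share a plane rising towards +x at 0.28 rad (16 deg), 85 mm high over the origin; open air between the rails. Three lanes along x, centred at y = -72, 0, 72 mm. Stands left or right of the middle, swapped with the board.
- rest_low (a point): Middle of the low rail's top, at x = -53, y = 0, z = 70 mm in the rest's frame. Dividing posts 6 mm square stand 25 mm proud of both rails at y = -108, -36, 36, 108 mm, so each lane is 66 mm wide inside.
- rest_high (a point): Middle of the high rail's top, at x = +53, y = 0, z = 100 mm in the rest's frame. Each rail is 8 mm thick and held by an 8 mm leg at either end.
- black_mat: Fixed black mat strip, 150 x 50 x 3 mm, on the rest's base plate under the brush's lane. Origin: centre of its underside, 6 mm above the rest's origin, right under the lane's centre; axes as the rest's (+x towards the high rail). A tool lying centred in the lane has its underside 79 mm above this origin. Which lane is which changes.
- red_mat: Fixed red mat strip under the scraper's lane; otherwise as the black mat.
- green_mat: Fixed green mat strip under the lane that already holds the tongs; otherwise as the black mat.
- board: Fixed white cutting board, 210 (x) x 250 (y) x 12 mm. Origin: centre of its underside on the table; the top is 12 mm up. The brush and scraper start lying on it.
- brush: Loose black silicone brush, 200 mm long along x, 0.12 kg, flat underside. Origin: on the underside at mid-length, z up. Handle 20 mm wide (y), 20 mm high, from x = -30 to +100 mm; head 40 mm wide, 18-20 mm high, from x = -30 to -100 mm. Grip the handle at the origin. Starts on the board, handle end roughly away from the robot.
- brush_end (a point): Handle end of the brush, at x = 100, y = 0, z = 10 mm in the brush's frame.
- scraper: Loose griddle scraper, 200 mm long along x, 0.18 kg, flat underside. Origin: on the underside at mid-length, z up. Red handle 24 mm wide (y), 20 mm high, x = -30 to +100 mm; steel neck 30 wide, 12 high; steel blade 54 mm wide, 4 thick, level with the underside, x = -40 to -100 mm. Grip the handle at the origin. Starts on the board, handle end roughly towards the robot.
- scraper_end (a point): Handle end of the scraper, at x = 100, y = 0, z = 10 mm in the scraper's frame.
- caddy: Fixed dark steel caddy, 145 (x) x 75 (y) x 65 mm high, open on top, walls 4 mm, floor about 4 mm; a 4 mm divider across the middle makes two pockets along its x, each about 66 x 67 mm, centred at x = -35 and +35 mm. Origin: centre of its underside on the table.
- pad: Fixed orange disc, 54 mm across, 2 mm thick, on the floor in the centre of the free pocket. Origin: centre of its underside, 4 mm above the table. The pocket changes.
- bottle: Loose empty clear squeeze bottle with orange cap, standing upright on the table, 0.06 kg, 178 mm high. Origin: centre of its underside. Body 52 mm diameter up to 112 mm, shoulder up to 123 mm, orange collar 36 mm diameter from 123 to 147 mm (good grip), cone nozzle from 18 mm to 8 mm diameter from 147 to 178 mm.
- yellow_bottle: Loose bottle of the same shape with a yellow cap, already standing in the other pocket of the caddy. Leave alone. Origin: centre of its underside.
- tongs: Loose steel tongs with green grips, 200 mm long, 42 mm wide, 16 mm thick, already lying on the rest over the green mat. Leave alone. Origin: mid-length on the underside; its axes are level, not sloped, +x towards the high rail.
- griddle: Fixed electric griddle, a dark box 340 x 340 mm, up to 85 mm high, on the table at the far right; an obstacle only. Origin: centre of its underside.
- press: Loose aluminium tortilla press, 1.6 kg, disc 160 mm diameter, 200 mm long, about 50 mm high, on the table at the far left. Leave alone. Origin: centre of its underside.

How it is judged:
By the outcome, as a careful person would: the job done as asked, in the order asked, and still so for the second after the job is handed in, with the robot touching nothing.
It also fails if it takes over 72 s, if anything falls off the work surface, if the arm or the gripper's body presses on something with over 40 N, if the wrist force passes 120 N, or if a joint passes its speed limit or range.

## Working session

There is one attempt and no reset: what is moved stays moved. The work goes in short steps, each a Python script; the robot and the scene stay as the last script left them, time stands still between calls to the robot, and variables do not carry over. Pictures are saved under pics/ and viewed, about 8 in all and at most 12, crops included, and the job is handed in when it is done.

```bash
ls; mkdir -p pics
python3 - <<'E'
from plant import ctrl, sensors, optics
import cv2,numpy as np
print(ctrl.tcp_to_tips, sensors.read_state())
for n in("scene","top"):
    p,d=optics.grab_frame(n); cv2.imwrite(f"pics/{n}0.png",p[:,:,::-1]); np.savez(f"pics/{n}0.npz",p=p,d=d)
    print(n,optics.camera_params(n),(d==0).mean())
E
```

```text
pics
25.0 {'t': 0.0, 'q': array([ 1.18849047e+00,  2.07441223e-01,  1.54295609e+00,  1.14258720e-05,
        1.39350381e+00, -1.50534876e-01]), 'qvel': array([ 0.0003969 ,  0.00146527,  0.00066415,  0.00032603, -0.00069998,
        0.0002609 ]), 'tau': array([-2.23762479e-03, -3.83058643e+01, -2.91581243e+01, -5.68135874e-04,
        1.08497983e-02,  1.80765440e-06]), 'eef_pos': array([131.84124893, 558.96106832, 255.11263468]), 'eef_rot': array([[-9.73260503e-01,  2.29702489e-01, -8.71634675e-04],
       [ 2.29703865e-01,  9.73258221e-01, -2.13761878e-03],
       [ 3.57309257e-04, -2.28067779e-03, -9.99997335e-01]]), 'force': array([ 0.15976264, -0.03069691, -0.62896976]), 'wrist_torque': array([0.00058456, 0.00864821, 0.05306184]), 'grip_width': 85.4979996686806}
scene {'mtx': array([[508.88957232,   0.        , 310.16191112],
       [  0.        , 508.88957232, 196.12476814],
       [  0.        ,   0.        ,   1.        ]]), 'k1': -0.01594789884221624, 'R': array([[-0.85311307,  0.52133727, -0.02013808],
       [ 0.36037046,  0.5609179 , -0.74532157],
       [-0.3772681 , -0.64310074, -0.66640094]]), 't': array([ 500.71364023, -101.17985249, 1758.46825487])} 0.00448046875
top {'mtx': array([[415.50304216,   0.        , 319.96729137],
       [  0.        , 415.50304216, 199.25613427],
       [  0.        ,   0.        ,   1.        ]]), 'k1': -0.017877819677933393, 'R': array([[-0.0275045 , -0.99962036,  0.00162493],
       [-0.98487234,  0.02682043, -0.17119325],
       [ 0.17108468, -0.00630893, -0.98523613]]), 't': array([ -47.36216854,  577.50441278, 1354.45321875])} 0.0038203125
```

View pics/top0.png

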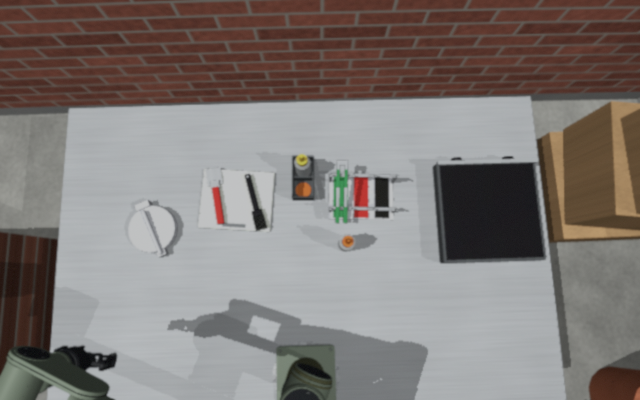

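View pics/scene0.png

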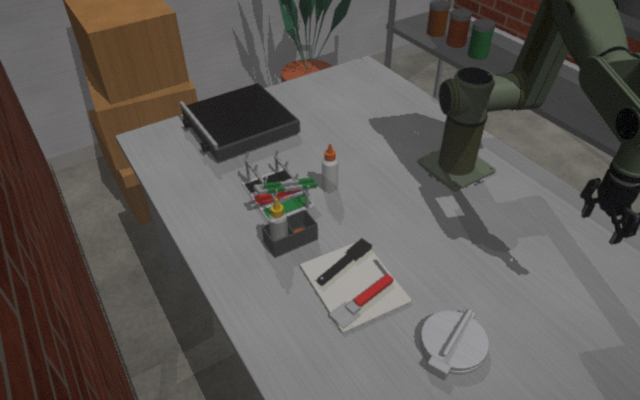

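The top view shows the scraper (217,200), brush (255,205), caddy with free pad (304,189), rest (362,195; lanes green, red, black from left to right) and bottle (347,242). The scene view confirms this, with the press at the far left.

```bash
cat > h.py <<'E'
import cv2,numpy as np
from plant import ctrl,sensors,optics
CP={n:optics.camera_params(n) for n in("scene","top")}
def dirs(n,uv):
    c=CP[n];K=c["mtx"];uv=np.atleast_2d(np.asarray(uv,float))
    D=np.array([c["k1"],0,0,0,0])
    s=cv2.undistortPoints(uv.reshape(-1,1,2),K,D).reshape(-1,2)
    return np.c_[s,np.ones(len(s))]
def plane(n,uv,z):
    c=CP[n];d=dirs(n,uv)@c["R"];o=-c["R"].T@c["t"]
    return o+d*((z-o[2])/d[:,2])[:,None]
def cloud(n,uv,dep):
    c=CP[n];return (dirs(n,uv)*np.asarray(dep)[:,None]-c["t"])@c["R"]
def full(n,d):
    v,u=np.mgrid[:400,:640];return cloud(n,np.c_[u.ravel(),v.ravel()],d.ravel()).reshape(400,640,3)
def project(n,X):
    c=CP[n];return cv2.projectPoints(np.float64(X).reshape(-1,1,3),cv2.Rodrigues(c["R"])[0],c["t"],c["mtx"],np.array([c["k1"],0,0,0,0.]))[0].reshape(-1,2)
def grab(n,tag):
    p,d=optics.grab_frame(n);cv2.imwrite(f"pics/{n}{tag}.png",p[:,:,::-1]);np.savez(f"pics/{n}{tag}.npz",p=p,d=d);return p,d
def load(n,tag):
    f=np.load(f"pics/{n}{tag}.npz");return f["p"],f["d"]
def masks(p):
    h=cv2.cvtColor(p,cv2.COLOR_RGB2HSV).astype(int);H,S,V=h[...,0],h[...,1],h[...,2]
    return dict(red=((H<6)|(H>172))&(S>150)&(V>70),orange=(H>=6)&(H<17)&(S>140)&(V>80),yellow=(H>20)&(H<34)&(S>130)&(V>80),green=(H>45)&(H<85)&(S>120),black=(V<60),white=(S<25)&(V>190))
E
python3 - <<'E'
from h import *
box={"top":(185,145,420,260),"scene":(225,130,430,340)}
for n in box:
    p,d=load(n,0);x0,y0,x1,y1=box[n];W=full(n,d)
    for k,m in masks(p).items():
        mm=np.zeros((400,640),np.uint8);mm[y0:y1,x0:x1]=m[y0:y1,x0:x1]
        N,L,st,ce=cv2.connectedComponentsWithStats(mm)
        for i in range(1,N):
            if st[i,4]>=12:
                P=W[L==i];r=cv2.minAreaRect(np.argwhere(L==i)[:,::-1].astype(np.float32))
                print(n,k,st[i],ce[i].round(1),"med",np.median(P,0).round(),"rect",np.round(r[1],1),round(r[2],1))
    s=3 if n=="top" else 3
    cv2.imwrite(f"pics/{n}c.png",cv2.resize(p[y0:y1,x0:x1,::-1],None,fx=s,fy=s,interpolation=cv2.INTER_CUBIC))
E
```

```text
top red [355 178  13  28 334] [360.6 191.4] med [ 605. -205.    9.] rect [12. 27.] 0.0
top red [213 188  11  35 192] [217.9 205.1] med [568. 286.  32.] rect [35.   5.4] 81.3
top red [355 211  12   6  65] [360.5 213.2] med [ 531. -201.    9.] rect [ 5. 11.] 90.0
top orange [296 183  15  13 165] [302.9 189.3] med [621.  -5.   6.] rect [12. 14.] 90.0
top orange [343 237  10  10  75] [347.4 241. ] med [ 424. -142.  147.] rect [9. 9.] 90.0
top yellow [297 155  10  10  75] [301.6 159.7] med [685.  -9. 152.] rect [9. 9.] 90.0
top green [335 171  12  35 162] [340.7 184.8] med [ 628. -137.   12.] rect [34. 11.] 90.0
top green [335 208  12  14 102] [340.7 213.4] med [ 526. -135.   79.] rect [13. 11.] 90.0
top black [310 158   3  13  20] [311.6 163.1] med [705. -39.  62.] rect [12.  2.] 90.0
top black [293 168   3   8  15] [293.9 171.8] med [684.  26.   5.] rect [7. 2.] 90.0
top black [247 177  19  52 293] [256.  208.3] med [537. 156.  31.] rect [52.1  9.2] 76.0
top black [293 178  19  10  70] [300.4 179.7] med [652.   6.  25.] rect [ 9. 18.] 90.0
top black [376 178  12  28 331] [381.4 191.7] m
[... 1628 characters left out ...]
med [ 570. -133.    8.] rect [ 9.8 23.1] 71.6
scene green [264 210   5   5  13] [266.5 212. ] med [ 660. -145.    7.] rect [5.7 2.1] 45.0
scene black [ 225  130   74   30 1109] [251.3 139.6] med [ 559. -461.   48.] rect [29. 73.] 90.0
scene black [418 161  12  12  35] [424.1 166.7] med [ 93. -48.   6.] rect [15.4  2.6] 36.9
scene black [267 171  23  11 166] [278.2 176.7] med [ 543. -277.    8.] rect [ 8.9 22.5] 74.1
scene black [246 180  15  12  82] [252.2 185.1] med [ 644. -286.    8.] rect [ 9.4 14.3] 73.3
scene black [ 262  211   55   46 1136] [291.8 234.2] med [647.  29.  37.] rect [32.  54.4] 66.8
scene black [318 239  53  46 546] [346.4 259.3] med [559. 168.  30.] rect [13.  63.4] 48.4
```

View pics/topc.png

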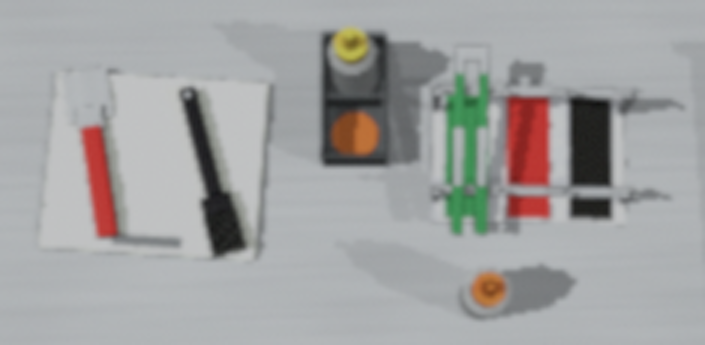

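View pics/scenec.png

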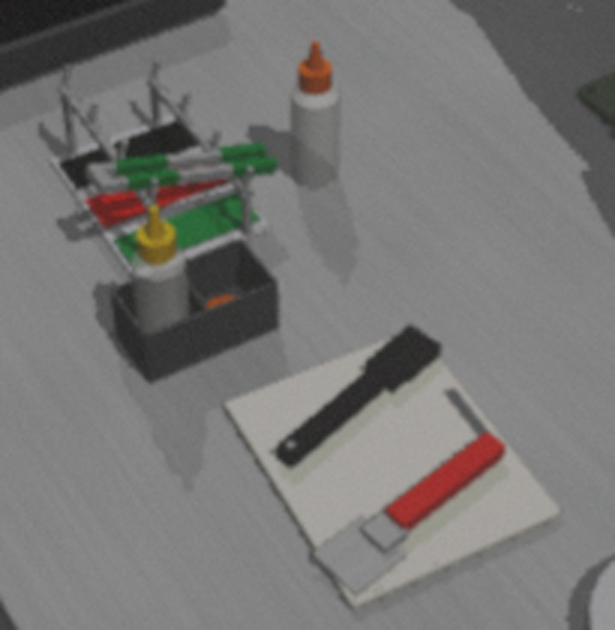

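Both crops agree: high rail is at +x, lanes from left are green, red, black. Tongs lie with z≈110 at far end, 78 near. Brush handle end is far, scraper blade is far. Now the precise poses.

```bash
cat > m.py <<'E'
from h import *
def sel(n,m,box):
    mm=np.zeros((400,640),bool);x0,y0,x1,y1=box;mm[y0:y1,x0:x1]=m[y0:y1,x0:x1]
    N,L,st,_=cv2.connectedComponentsWithStats(mm.astype(np.uint8))
    for i in range(1,N):
        if st[i,4]<10: mm[L==i]=0
    return np.argwhere(mm)[:,::-1].astype(float)
def corners(uv): # pixel squares' corners, so that extents are unbiased
    return np.concatenate([uv+[a,b] for a in(-.5,.5) for b in(-.5,.5)])
def rect(n,m,box,z):
    uv=sel(n,m,box);P=plane(n,uv,z)[:,:2];r=cv2.minAreaRect(plane(n,corners(uv),z)[:,:2].astype(np.float32))
    c=np.array(r[0]);w,h=r[1];a=np.deg2rad(r[2]);
    if h>w:a+=np.pi/2;w,h=h,w
    a=(a+np.pi/2)%np.pi-np.pi/2
    e=P-P.mean(0);_,_,V=np.linalg.svd(e,full_matrices=False);v=V[0]*np.sign(V[0,0])
    return c.round(1),np.round((w,h),1),round(a,3),"pca",P.mean(0).round(1),round(np.arctan2(v[1],v[0]),3)
E
python3 - <<'E'
from m import *
p,_=load("top",0);q,_=load("scene",0);mt=masks(p);ms=masks(q)
print("redmat t",rect("top",mt["red"],(350,170,372,222),9)); print("redmat s",rect("scene",ms["red"],(245,185,300,210),9))
print("blkmat t",rect("top",mt["black"],(372,170,392,222),9)); print("blkmat s",rect("scene",ms["black"],(244,165,295,192),9))
print("grnmat s",rect("scene",ms["green"],(260,194,310,216),9))
print("pad t",rect("top",mt["orange"],(290,178,320,200),6))
print("caddy t",rect("top",mt["black"],(288,150,318,202),60))
print("scr t",rect("top",mt["red"],(205,180,235,230),31)); print("scr s",rect("scene",ms["red"],(350,270,395,310),26))
print("bru t",rect("top",mt["black"],(243,170,272,235),30)); print("bru s",rect("scene",ms["black"],(312,232,375,290),26))
board_t=(p.min(2)>170)&(cv2.cvtColor(p,cv2.COLOR_RGB2HSV)[...,1]<25)
print("board t",rect("top",mt["white"],(195,165,278,238),12))
for n,m,b,z in(("top",mt["orange"],(338,230,360,252),148),("scene",ms["orange"],(320,140,340,164),146),("top",mt["yellow"],(290,150,315,172),154),("scene",ms["yellow"],(265,190,290,222),152)):
    print("cap",n,rect(n,m,b,z))
E
```

```text
redmat t (array([ 587.7, -206.5]), array([138.6,  45.3]), np.float64(-0.042), 'pca', array([ 594.6, -205.3]), np.float64(-0.042))
redmat s (array([ 609.8, -201.2]), array([111.1,  49.7]), np.float64(-0.159), 'pca', array([ 623.9, -201. ]), np.float64(-0.267))
blkmat t (array([ 585.6, -278.2]), array([138.6,  42.2]), np.float64(-0.051), 'pca', array([ 592.1, -278.2]), np.float64(-0.048))
blkmat s (array([ 585. , -276.7]), array([152.2,  54.1]), np.float64(-0.044), 'pca', array([ 576.3, -278.4]), np.float64(-0.083))
grnmat s (array([ 594.3, -133.1]), array([143.2,  49.7]), np.float64(-0.06), 'pca', array([ 575.2, -132.2]), np.float64(-0.039))
pad t (array([621.7,  -5. ]), array([52.6, 46.4]), np.float64(1.544), 'pca', array([620.7,  -4.7]), np.float64(1.387))
caddy t (array([649.4,  -5.9]), array([142.2,  67.9]), np.float64(-0.024), 'pca', array([646. ,  -3.6]), np.float64(-0.268))
scr t (array([568.9, 286.3]), array([126.5,  22.2]), np.float64(0.166), 'pca', array([568.5, 286.3]), np.float64(0.169))
scr s (array([566.4, 289.8]), array([131.7,  28.9]), np.float64(0.159), 'pca', array([
[... 196 characters left out ...]
3, 166.6]), np.float64(1.124), 'pca', array([568.9, 155.8]), np.float64(0.27))
board t (array([591.4, 229.2]), array([244.4, 207. ]), np.float64(1.484), 'pca', array([593. , 229.6]), np.float64(-1.164))
cap top (array([ 424.4, -143.8]), array([31. , 30.8]), np.float64(1.543), 'pca', array([ 425.8, -143.6]), np.float64(-1.102))
cap scene (array([ 423.6, -145.3]), array([88.5, 31.4]), np.float64(0.996), 'pca', array([ 428.2, -136.7]), np.float64(1.006))
cap top (array([687.7,  -7.3]), array([32.9, 31.8]), np.float64(-0.022), 'pca', array([687.1,  -7.6]), np.float64(0.725))
cap scene (array([688.8,  -5.3]), array([81.3, 33.1]), np.float64(1.063), 'pca', array([692. ,   1.8]), np.float64(1.113))
```

Run:
```python
from m import *
for n,box,z in(("top",(243,168,272,235),29),("scene",(314,234,374,288),25)):
    p,d=load(n,0);V=p.max(2)
    for th in(60,80,100):
        m=V<th;mm=np.zeros_like(m);x0,y0,x1,y1=box;mm[y0:y1,x0:x1]=m[y0:y1,x0:x1]
        N,L,st,_=cv2.connectedComponentsWithStats(mm.astype(np.uint8));k=1+st[1:,4].argmax()
        print(n,th,rect(n,L==k,box,z))
        uv=np.argwhere(L==k)[:,::-1].astype(float);P=plane(n,uv,z)[:,:2]
        c0,a=np.array([572,160.]),.245
        R=np.array([[np.cos(a),-np.sin(a)],[np.sin(a),np.cos(a)]]);Q=(P-c0)@R
        for lo,hi in((-100,-40),(-20,30),(30,90)):
            s=Q[(Q[:,0]>lo)&(Q[:,0]<hi)];print("  ",lo,hi,len(s),s[:,1].mean().round(1),end="")
        print("  x range",Q[:,0].min().round(),Q[:,0].max().round())
for n in("top","scene"):
    W=full(n,load(n,0)[1]).reshape(-1,3)
    s=W[(abs(W[:,2]-62)<5)&(abs(W[:,0]-649)<90)&(abs(W[:,1]+6)<55)]
    print(n,len(s),np.percentile(s,[2,50,98],axis=0).round())
    for z0,y0 in((70,-205),(100,-205)):
        s=W[(abs(W[:,2]-z0)<5)&(abs(W[:,0]-590)<90)&(W[:,1]<-170)&(W[:,1]>-320)];print(" rail",z0,len(s),np.median(s,0).round(1))
```

```text
top 60 (array([575.6, 161. ]), array([186.4,  35.3]), np.float64(0.237), 'pca', array([554.4, 156.3]), np.float64(0.25))
   -100 -40 130 0.5   -20 30 53 0.7   30 90 64 1.3  x range -87.0 95.0
top 80 (array([576.5, 161.1]), array([191.3,  37.8]), np.float64(0.242), 'pca', array([556.9, 156.7]), np.float64(0.247))
   -100 -40 143 0.3   -20 30 66 0.6   30 90 77 1.0  x range -89.0 98.0
top 100 (array([576.8, 163.6]), array([196. ,  40.8]), np.float64(0.274), 'pca', array([559. , 157.1]), np.float64(0.249))
   -100 -40 160 0.3   -20 30 76 0.6   30 90 90 0.8  x range -90.0 102.0
scene 60 (array([578.5, 169.1]), array([206.7,  45.9]), np.float64(0.286), 'pca', array([566.5, 163.3]), np.float64(0.256))
   -100 -40 193 4.1   -20 30 110 3.9   30 90 135 4.8  x range -92.0 110.0
scene 80 (array([578.7, 166.9]), array([208.9,  49. ]), np.float64(0.256), 'pca', array([567.8, 163.7]), np.float64(0.252))
   -100 -40 217 4.2   -20 30 129 4.3   30 90 156 4.6  x range -94.0 110.0
scene 100 (array([578.2, 166.4]), array([213.8,  51.7]), np.float64(0.251), 'pca', array([569.4, 164.3]), np.float64(0.254))
   -100 -40 235 4.3   -20 30 140 5.0   30 90 174 5.0  x range -97.0 112.0
top 160 [[582. -43.  57.]
 [665. -13.  64.]
 [725.  33.  67.]]
 rail 70 116 [ 536.9 -235.2   69.7]
 rail 100 128 [ 642.  -246.5  100. ]
scene 293 [[581. -42.  57.]
 [669.  16.  62.]
 [726.  36.  67.]]
 rail 70 96 [ 536.6 -245.5   68.9]
 rail 100 102 [ 642.  -241.4   98.8]
```

```bash
cat > r.py <<'E'
from m import *
from scipy.spatial.transform import Rotation as Ro
REST=np.array([591,-205.7,0]);YAW=-.045
def obj(yaw,pitch=0): return Ro.from_euler("ZY",[yaw,-pitch]).as_matrix()
def grip(Ro_,s): return Ro_@np.diag([-s,s,-1.])
BRU=(np.array([577.3,163.4,12]),.252); SCR=(np.array([603,293.8,12]),.168+np.pi)
def lane(k): return REST+Ro.from_euler("z",YAW).apply([0,72*k,85])
PL=obj(YAW,.28)
def st():
    s=sensors.read_state();return s["t"].round(2) if hasattr(s["t"],"round") else round(s["t"],2),s["eef_pos"].round(1),"F",s["force"].round(1),"w",round(s["grip_width"],1),"q",s["q"].round(2)
E
python3 - <<'E'
from r import *
for s in(1,-1):
    print(s,"bottle",ctrl.solve_ik([425,-143.5,150],grip(obj(0),s)),ctrl.solve_ik([617.5,-5,157],grip(obj(0),s)))
    for nm,(o,a),k in(("bru",BRU,-1),("scr",SCR,0)):
        for lab,P,R in(("pick",o+[0,0,29],grip(obj(a),s)),("place",lane(k)+PL@[0,0,29],grip(PL,s)),("placehi",lane(k)+PL@[0,0,109],grip(PL,s))):
            q=ctrl.solve_ik(P,R);print(s,nm,lab,None if q is None else np.round(q,2))
E
```

```text
1 bottle [-5.18995826e-01  5.89798075e-02  1.94690296e+00 -4.44089210e-16
  1.13570988e+00 -2.08979215e+00] [-1.48144909e-01  3.88066179e-01  1.52396801e+00 -4.44089210e-16
  1.22955846e+00 -1.71894124e+00]
1 bru pick [ 0.13  0.51  1.63 -0.    1.   -1.69]
1 bru place [-0.65  0.37  1.68  0.21  0.87 -2.3 ]
1 bru placehi [-0.68  0.23  1.68  0.19  1.01 -2.29]
1 scr pick [ 0.32  0.63  1.43 -0.    1.08  1.73]
1 scr place [-0.54  0.32  1.76  0.18  0.83 -2.17]
1 scr placehi [-0.56  0.17  1.75  0.17  0.98 -2.16]
-1 bottle [-5.18995826e-01  5.89798075e-02  1.94690296e+00 -4.44089210e-16
  1.13570988e+00  1.05180050e+00] [-1.48144909e-01  3.88066179e-01  1.52396801e+00 -4.44089210e-16
  1.22955846e+00  1.42265142e+00]
-1 bru pick [ 0.13  0.51  1.63 -0.    1.    1.45]
-1 bru place [-0.65  0.37  1.68  0.21  0.87  0.85]
-1 bru placehi [-0.68  0.23  1.68  0.19  1.01  0.85]
-1 scr pick [ 0.32  0.63  1.43 -0.    1.08 -1.41]
-1 scr place [-0.54  0.32  1.76  0.18  0.83  0.97]
-1 scr placehi [-0.56  0.17  1.75  0.17  0.98  0.98]
```

Run:
```python
from r import *
G=grip(obj(0),-1)
ctrl.move_ptp([425,-143.5,235],G)
ctrl.gripper_to(60,20)
print(ctrl.tcp_to_tips,st())
print(ctrl.move_l([425,-143.5,151],vel=120,threshold=6),st())
ctrl.gripper_to(20,25);print(ctrl.tcp_to_tips,st())
ctrl.move_l([425,-143.5,236],vel=150);print(st())
grab("top",1);p,_=grab("scene",1)
cv2.imwrite("pics/s1c.png",cv2.resize(p[90:290,220:440,::-1],None,fx=3,fy=3))
```

```text
25.0 (3.17, array([ 425.1, -143.3,  235. ]), 'F', array([ 0.5, -0.4,  0.2]), 'w', 60.2, 'q', array([-0.52, -0.05,  1.86, -0.  ,  1.33,  1.05]))
False (4.02, array([ 425.5, -143.8,  151.6]), 'F', array([0.4, 0.7, 0.6]), 'w', 60.0, 'q', array([-0.52,  0.06,  1.95,  0.  ,  1.14,  1.05]))
25.0 (4.36, array([ 425.8, -143.9,  152.1]), 'F', array([-0.2,  0.5,  5.4]), 'w', 34.7, 'q', array([-0.52,  0.06,  1.94,  0.  ,  1.14,  1.05]))
(5.08, array([ 424.3, -143.1,  234.9]), 'F', array([-1. , -0.1, -1.1]), 'w', 35.0, 'q', array([-0.52, -0.05,  1.86, -0.  ,  1.33,  1.05]))
```

View pics/s1c.png

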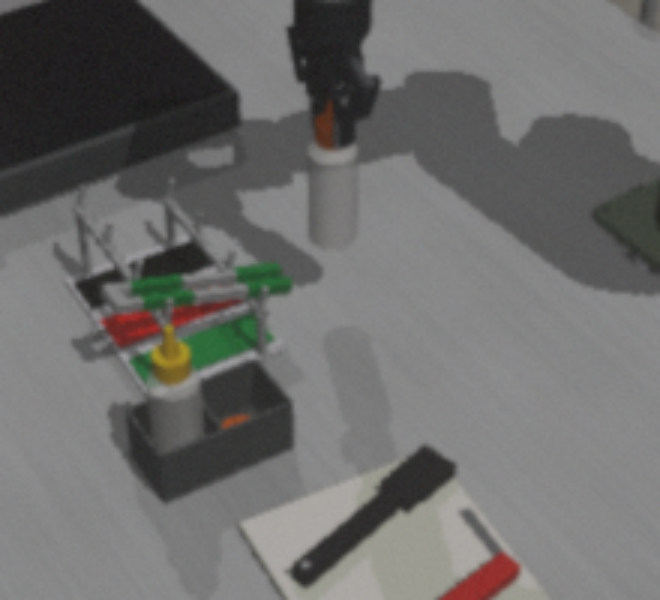

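Bottle hangs vertical in the grip, at (332,195) in the crop; caddy's free pocket, with the pad at (235,420), is clear.

Run:
```python
from r import *
ctrl.move_l([450,-100,265],vel=200)
ctrl.move_l([617.5,-5,265],vel=220);print(st())
ctrl.hold(.3)
hit=ctrl.move_l([617.5,-5,170],vel=120,threshold=5);print(hit,st())
if not hit:
    hit=ctrl.move_l([617.5,-5,155],vel=30,threshold=3);print(hit,st())
for n in("top","scene"): grab(n,2)
a,b=load("scene",2)[0],load("top",2)[0]
cv2.imwrite("pics/c2.png",np.hstack([cv2.resize(a[150:270,240:340,::-1],(400,480)),cv2.resize(b[130:225,265:345,::-1],(400,480))]))
```

```text
(6.64, array([616.6,  -5.7, 264.4]), 'F', array([ 0.4, -0.3, -0.3]), 'w', 34.8, 'q', array([-0.15,  0.29,  1.42, -0.  ,  1.43,  1.42]))
False (7.88, array([618.3,  -5.1, 171. ]), 'F', array([ 0.5, -0.3, -0.9]), 'w', 35.1, 'q', array([-0.15,  0.37,  1.51, -0.  ,  1.25,  1.42]))
True (8.32, array([617.7,  -5. , 157.9]), 'F', array([ 0.4, -0.1,  3.8]), 'w', 35.4, 'q', array([-0.15,  0.39,  1.52, -0.  ,  1.23,  1.42]))
```

View pics/c2.png

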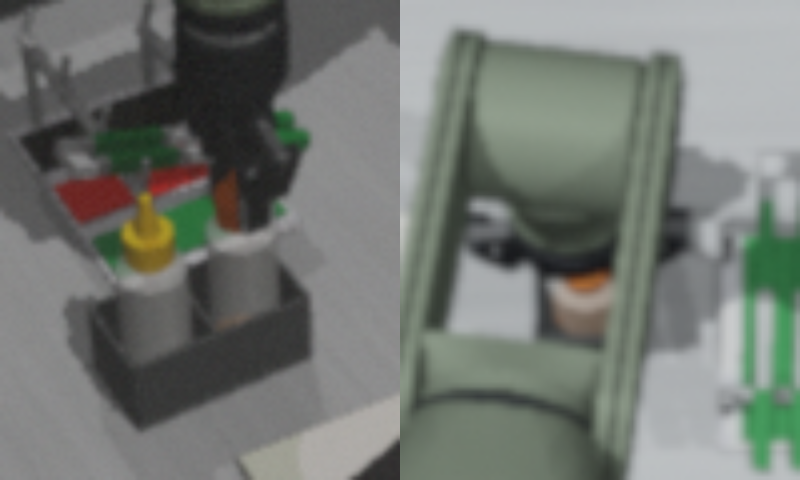

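Contact at the expected height; the bottle stands in the free pocket (left half at (243,280)), upright beside the yellow one. Release, then take the brush.

Run:
```python
from r import *
ctrl.gripper_to(60,20);ctrl.hold(.2)
ctrl.move_l([617.5,-5,255],vel=150);print(st())
o,a=BRU;G=grip(obj(a),-1)
ctrl.move_ptp(o+[0,0,160],G)
for n in("top","scene"): grab(n,3)
print(ctrl.move_l(o+[0,0,28.5],vel=130,threshold=8),st())
ctrl.gripper_to(5,40);print(st())
ctrl.hold(.2)
ctrl.move_l(o+[0,0,150],vel=130);print(st())
for n in("top","scene"): grab(n,4)
b=load("top",3)[0];c=load("scene",4)[0]
cv2.imwrite("pics/c3.png",np.hstack([cv2.resize(b[140:260,190:320,::-1],(390,360)),cv2.resize(c[150:310,250:430,::-1],(405,360))]))
```

```text
(9.79, array([616.8,  -4.9, 253.9]), 'F', array([ 0.1,  0.1, -1. ]), 'w', 60.1, 'q', array([-0.15,  0.3 ,  1.43,  0.  ,  1.41,  1.42]))
False (11.84, array([578.3, 163.5,  41.6]), 'F', array([ 0.2,  0.2, -0.3]), 'w', 60.1, 'q', array([ 0.13,  0.51,  1.62, -0.  ,  1.  ,  1.45]))
(12.28, array([578. , 163.5,  41.4]), 'F', array([0. , 0.3, 3.4]), 'w', 18.8, 'q', array([0.13, 0.51, 1.63, 0.  , 1.  , 1.45]))
(13.57, array([576.3, 163.3, 160.7]), 'F', array([ 0.3, -0.7, -2.1]), 'w', 18.8, 'q', array([ 0.13,  0.35,  1.57, -0.  ,  1.23,  1.45]))
```

View pics/c3.png

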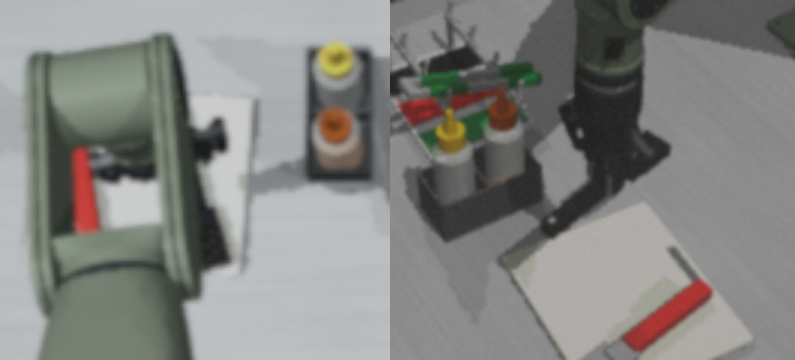

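Bottle is upright in its pocket (crop left, (337,130)); the brush is held level with its handle end far (crop right, (552,225)).

Run:
```python
from r import *
ctrl.move_l(BRU[0]+[0,0,258],vel=200)
G=grip(PL,-1);T=lane(-1)+PL@[0,0,29.4];Z=np.array([0,0,1])
ctrl.move_ptp(T+160*Z,G);ctrl.hold(.2);print(st())
ctrl.move_l(T+60*Z,vel=150);ctrl.hold(.2)
for n in("top","scene"): grab(n,5)
print(T,ctrl.move_l(T+10*Z,vel=80,threshold=5),st())
c=load("scene",5)[0];b=load("top",5)[0]
cv2.imwrite("pics/c4.png",np.hstack([cv2.resize(c[90:260,200:380,::-1],(400,378)),cv2.resize(b[150:270,300:427,::-1],(400,378))]))
```

```text
(16.18, array([ 580.1, -276.1,  273.2]), 'F', array([ 1.1,  0.3, -1. ]), 'w', 18.7, 'q', array([-0.65,  0.19,  1.55,  0.17,  1.18,  0.91]))
[ 579.64446235 -277.26161716  113.25502989] False (18.07, array([ 579.9, -277.4,  123.3]), 'F', array([ 0.6,  0.2, -0.2]), 'w', 19.2, 'q', array([-0.65,  0.35,  1.68,  0.21,  0.89,  0.85]))
```

View pics/c4.png

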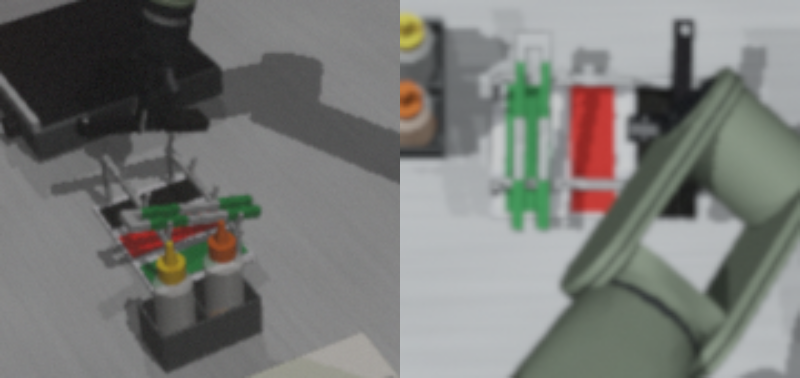

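The brush hangs aligned over the black lane, handle end to the far side (top crop (684,20)). Check where its end is relative to expectation, then set it down.

Run:
```python
from r import *
p,_=load("top",5);m=p.max(2)<70
for r in(158,164,170): 
    c=np.flatnonzero(m[r,380:402])+380;print(r,c.min(),c.max())
col=np.flatnonzero(m[145:175,390])+145;print(col.min())
T60=lane(-1)+[0,0,60]
for x in(60,80,100):
    print(x,project("top",T60+PL@[x,0,20]).round(1),end="")
print()
T=lane(-1)+PL@[0,0,29.4]
print(ctrl.move_l(T+[0,0,-4],vel=25,threshold=2.5),st(),T)
```

```text
Traceback (most recent call last):
ValueError: zero-size array to reduction operation minimum which has no identity
```

Run:
```python
from r import *
p,_=load("top",5);m=p.max(2)<80
for r in range(154,176,3): print(r,np.flatnonzero(m[r,380:402])+380)
T60=lane(-1)+[0,0,60]
for x in(60,80,100):
    print(x,project("top",T60+PL@[x,0,20]).round(1),end="")
print()
T=lane(-1)+PL@[0,0,29.4]
print(ctrl.move_l(T+[0,0,-4],vel=25,threshold=2.5),st(),T)
```

```text
154 []
157 [388]
160 [388]
163 [388 389 390 391]
166 [387 388 389 390 391]
169 [387 388 389 390 391]
172 [387 388 389 390 391]
175 [387 388 389 390 391 398 399 400]
60 [[389.4 169.9]]80 [[389.6 163.4]]100 [[389.8 156.9]]
True (18.52, array([ 579.9, -277.5,  113.5]), 'F', array([-0.9,  1.2,  4.1]), 'w', 18.8, 'q', array([-0.65,  0.37,  1.68,  0.21,  0.87,  0.85])) [ 579.64446235 -277.26161716  113.25502989]
```

Run:
```python
from r import *
e=sensors.read_state()["eef_pos"]
ctrl.gripper_to(42,20);ctrl.hold(.2);print(st())
ctrl.move_l(e+PL@[0,0,60],vel=80);ctrl.move_l(e+PL@[0,0,60]+[0,0,100],vel=200)
o,a=SCR;G=grip(obj(a),-1)
ctrl.move_ptp(o+[0,0,190],G);print(st())
ctrl.gripper_to(60)
for n in("top","scene"): grab(n,6)
print(ctrl.move_l(o+[0,0,28.5],vel=130,threshold=8),st())
ctrl.gripper_to(5,50);print(st());ctrl.hold(.2)
ctrl.move_l(o+[0,0,130],vel=130);print(st())
for n in("top","scene"): grab(n,7)
b=load("top",6)[0];c=load("scene",7)[0]
cv2.imwrite("pics/c5.png",np.hstack([cv2.resize(b[145:235,310:420,::-1],(440,360)),cv2.resize(c[150:350,250:450,::-1],(360,360))]))
```

```text
(19.07, array([ 578.9, -276.7,  111.9]), 'F', array([0.2, 0.1, 0.3]), 'w', 41.8, 'q', array([-0.65,  0.37,  1.69,  0.21,  0.87,  0.85]))
(22.7, array([603.2, 293. , 201.7]), 'F', array([0.7, 0.6, 0.2]), 'w', 42.1, 'q', array([ 0.32,  0.45,  1.34, -0.  ,  1.35, -1.41]))
False (24.51, array([604. , 294.2,  41.8]), 'F', array([0.4, 0.5, 0.1]), 'w', 60.1, 'q', array([ 0.32,  0.63,  1.43,  0.  ,  1.08, -1.41]))
(24.93, array([603.6, 294.1,  41.5]), 'F', array([-0.2, -0.3,  3.8]), 'w', 22.7, 'q', array([ 0.32,  0.63,  1.43,  0.  ,  1.08, -1.41]))
(26.06, array([602. , 293.4, 140.5]), 'F', array([-1. ,  0.5, -1.4]), 'w', 22.7, 'q', array([ 0.32,  0.51,  1.39, -0.  ,  1.25, -1.41]))
```

View pics/c5.png

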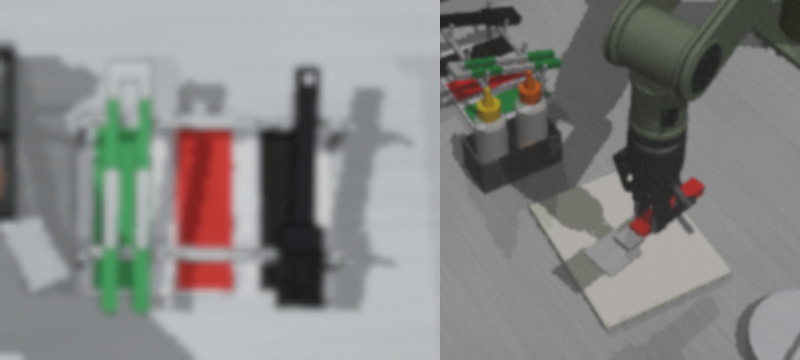

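The brush lies in the black lane across both rails, handle end high (crop left, (307,75)→(300,300)). The scraper is gripped level, blade far (crop right, (610,245)).

Run:
```python
from r import *
p,_=load("top",6);m=p.max(2)<70;mm=np.zeros_like(m);mm[160:222,382:393]=m[160:222,382:393]
for r in(165,172,200,206,212,218): print(r,np.flatnonzero(m[r,378:400])+378,end=" ")
print("\nbrush expect",[project("top",lane(-1)+PL@[x,y,19]).round(1).tolist() for x,y in((100,0),(60,-10),(60,10),(-60,-20),(-60,20),(-100,0))])
ctrl.move_l(SCR[0]+[0,0,258],vel=200)
G=grip(PL,-1);T=lane(0)+PL@[0,0,29.5];Z=np.array([0,0,1])
ctrl.move_ptp(T+160*Z,G);ctrl.hold(.2);print(st())
ctrl.move_l(T+60*Z,vel=150);ctrl.hold(.2)
for n in("top","scene"): grab(n,8)
c=load("scene",8)[0];b=load("top",8)[0]
print("scraper end expect",project("top",T+60*Z+PL@[100,0,-9.5]).round(1),project("top",T+60*Z+PL@[60,0,-9.5]).round(1))
m=masks(b)["red"]
for r in range(155,180,3): print(r,np.flatnonzero(m[r,350:380])+350,end=" ")
cv2.imwrite("pics/c6.png",np.hstack([cv2.resize(c[90:260,200:380,::-1],(400,378)),cv2.resize(b[150:270,300:427,::-1],(400,378))]))
```

```text
165 [] 172 [384 385 386 387 388] 200 [378 379 380 381 382 383 384 385 386 387] 206 [378 379 380 381 382 383 384 385 386 387 388 389] 212 [378 379 380 381 382 383 384 385 386 387 388 389 390] 218 [380 381 382 383 384 385 386 387 388 389] 
brush expect [[[386.7, 161.9]], [[389.3, 174.4]], [[383.2, 174.3]], [[391.1, 211.1]], [[378.9, 210.8]], [[384.6, 223.0]]]
(29.25, array([ 583.1, -204.8,  273.3]), 'F', array([ 0.5,  0.2, -2. ]), 'w', 23.0, 'q', array([-0.54,  0.13,  1.62,  0.14,  1.15,  1.03]))
scraper end expect [[366.5 156.5]] [[366.2 169.5]]
155 [] 158 [364 365 366 367 368 369] 161 [364 365 366 367 368 369] 164 [364 365 366 367 368 369] 167 [364 365 366 367 368] 170 [363 364 365 366 367 368 369] 173 [363 364 365 366 367] 176 [364] 179 [355 356 357 358 359 360 361 362]
```

View pics/c6.png

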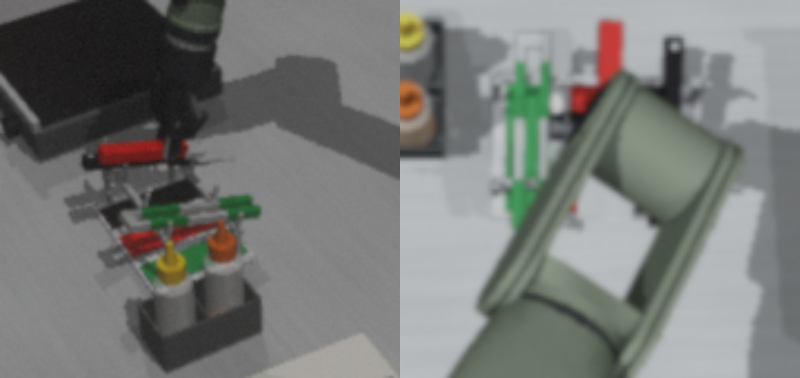

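The scraper hangs aligned over the red lane (handle end at top crop (611,22), within 1 px of expected), and the brush is within 1 px of its lane centre. Set it down.

Run:
```python
from r import *
T=lane(0)+PL@[0,0,29.5];Z=np.array([0,0,1])
print(ctrl.move_l(T+10*Z,vel=80,threshold=5),st())
print(ctrl.move_l(T-4*Z,vel=25,threshold=2.5),st(),T)
e=sensors.read_state()["eef_pos"]
ctrl.gripper_to(42,20);ctrl.hold(.2);print(st())
ctrl.move_l(e+PL@[0,0,60],vel=80);ctrl.move_l(e+PL@[0,0,60]+[0,0,120],vel=200)
ctrl.set_joints([1.188,0.207,1.542,0,1.393,-0.15]);print(st())
for n in("top","scene"): grab(n,9)
b=load("top",9)[0];c=load("scene",9)[0]
print("scr expect",[project("top",lane(0)+PL@[x,y,19]).round(1).tolist() for x,y in((100,0),(60,-12),(60,12),(-20,-12),(-20,12))],[project("top",lane(0)+PL@[-80,y,4]).round(1).tolist() for y in(-27,27)])
m=masks(b)["red"]
for r in(161,163,166,170,174,190,196): print(r,np.flatnonzero(m[r,345:380])+345,end=" ")
W=full("top",load("top",9)[1])
R=Ro.from_euler("z",YAW).as_matrix()
for nm,k in(("brush",-1),("scr",0)):
    Q=(W-lane(k))@PL;s=Q[(abs(Q[...,0])<95)&(abs(Q[...,1])<9)&(Q[...,2]>-5)&(Q[...,2]<40)]
    print("\n",nm,[(x,np.median(s[abs(s[:,0]-x)<8,2]).round(1)) for x in(-85,-60,0,35,70,90)])
cv2.imwrite("pics/c7.png",np.hstack([cv2.resize(c[140:260,230:350,::-1],(400,400)),cv2.resize(b[145:235,290:400,::-1],(400,400))]))
```

```text
False (31.14, array([ 583.1, -205.5,  123.4]), 'F', array([ 0.1,  0.5, -3.1]), 'w', 23.0, 'q', array([-0.54,  0.3 ,  1.75,  0.18,  0.85,  0.97]))
True (31.59, array([ 583.2, -205.6,  113.7]), 'F', array([-1.3,  0.7,  4. ]), 'w', 22.6, 'q', array([-0.54,  0.32,  1.75,  0.18,  0.83,  0.97])) [ 582.85576137 -205.33326168  113.35113543]
(32.12, array([ 581.8, -204.7,  111.7]), 'F', array([-0.6,  0.1, -0.2]), 'w', 41.9, 'q', array([-0.54,  0.32,  1.76,  0.18,  0.83,  0.97]))
(36.87, array([133.2, 559.3, 255.9]), 'F', array([ 0.2, -0.8,  0.8]), 'w', 41.9, 'q', array([ 1.19,  0.21,  1.54, -0.  ,  1.39, -0.15]))
scr expect [[[364.4, 161.5]], [[367.8, 174.0]], [[360.4, 173.9]], [[367.1, 198.5]], [[359.7, 198.4]]] [[[370.5, 216.1]], [[354.3, 215.8]]]
161 [] 163 [362 363 364 365 366] 166 [362 363 364 365 366] 170 [362 363 364 365 366] 174 [362 363 364 365 366] 190 [355 356 357 358 359 360 361 362 363 364 365 366] 196 [355 356 357 358 359 360 361 362 363 364 365 366] 
 brush [(-85, np.float64(16.9)), (-60, np.float64(16.5)), (0, np.float64(20.1)), (35, np.float64(19.9)), (70, np.float64(19.9)), (90, np.float64(20.5))]

 scr [(-85, np.float64(4.7)), (-60, np.float64(5.2)), (0, np.float64(19.2)), (35, np.float64(20.5)), (70, np.float64(21.0)), (90, np.float64(20.4))]
```

View pics/c7.png

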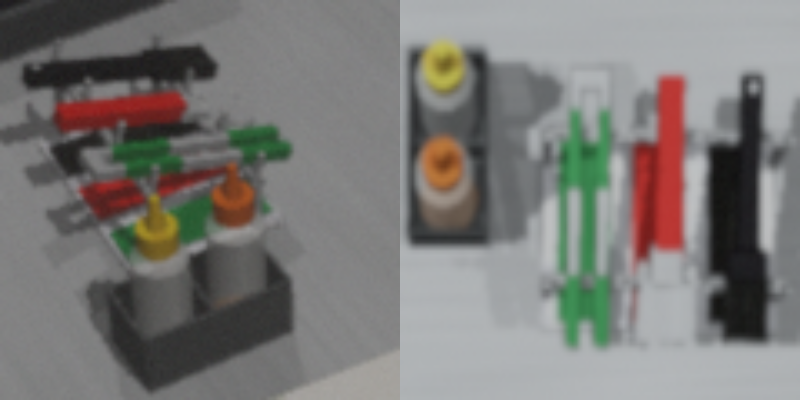

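Both tools lie flat in their lanes with the heads on the low rail. The tongs (585,200) are unmoved, and both bottles stand upright in the caddy at (441,160) and (443,65). Handing in.

```bash
python3 -c "
from plant import ctrl; print(ctrl.finish_job())"
```

```text
the job is handed in; nothing more can be done
None
```

The job is done and handed in at about 37 s of the 72 s allowed. I did it in the order asked: bottle, brush, scraper.

- **Bottle:** The orange-capped bottle was lowered into the pad pocket until it touched bottom at the expected height, then released. It stands upright next to the yellow-capped bottle.
- **Brush and scraper:** Each was held at the rail slope, lowered slowly until it touched (stopping at about 4 N), then released. The brush is in the black lane and the scraper in the red lane, handle ends on the high rail.
- **Last checks:** In the last images I checked both tools lie within about 1 px (about 3 mm) of their lane centres. Depth readings along the tools match lying flat on the rail plane to about 1 mm, except on the brush head. It read 16.5–17 mm against the stated 18–20 mm, which I put down to depth error on its dark surface.
- **Left alone:** The tongs and yellow-capped bottle look unmoved. The arm never worked near the press, but I did not measure it again at the end.

No check failed. The two camera views differed by about 3 mm in the brush and scraper start positions; I used the mean.

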